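Dock the coffee canisters in the sloped rack

ROBOT

A 6-joint arm with a two-finger parallel gripper is mounted at the origin on the work surface. World frame = base frame: x ahead of the robot, y to its left, z up, the work surface at z = 0. Lengths are in m, angles in rad, forces in N, time in s.
With the tool pointing down it reaches from about 0.3 to 0.875 m from the base axis. Payload 4.2 kg.
Tool frame: the origin (TCP) lies at the very end of the fingers, on their centre line; the grasp point (between the pads) lies 19 mm behind it; z points along the fingers, y is the line along which they close (so a half turn about z gives the same grasp; the last joint's range is limited). The gripper opens to 85 mm and grips with 20 to 120 N. Pads are 22 mm wide; open, the fingers measure 114 mm over their backs; the gripper's body (76 mm by 85 mm) begins 54 mm behind the grasp point. The pads swing forward as they close: fully open they stand 13 mm farther back than shut.
Start: joints at [-1.164, 0.32, 1.565, -0, 1.257, -0.02], TCP at [0.238, -0.523, 0.231] pointing down, gripper open.
Joint ranges: [-3.11, 3.11], [-0.84, 2.01], [0.21, 2.61], [-1.34, 4.49], [0.05, 2.63], [-2.56, 2.56]. Speed limits (rad/s): [2.57, 2.57, 3.14, 3.14, 3.14, 3.14].

INTERFACE

Orientations are given as a unit quaternion [x, y, z, w].
In Python, from station import arm gives the robot as it stands.
- The arm moves only by the shell command python3 -m crank 'ROWS' [FORCE]. ROWS is JSON, a list of rows, each a list of 3 entries, a list of its own where there are three numbers: the shift along the tool's x, y, z in m, then the turn, a rotation vector about the tool's x, y, z in degrees, then the finger opening in m, from 0 to 0.0854. In form: [[[x, y, z], [ax, ay, az], hand], ...]. A call has 1 to 8 rows; each row is the pose to reach, as a shift and turn from the pose commanded when the call began, along the tool's axes at that moment; what a row does not reach only later rows make up. A row lasts 1/8 s, in which the tool goes at most 62.5 mm and 10.7 degrees, less where a joint would pass 70% of its speed; a pose out of reach is approached as far as the arm can. A call with a gripper value outside its range is refused whole. The fingers move at their own pace and stop on an object; FORCE is the grip in N (left out, the last holds). Time passes only in rows, so rows that repeat a pose let the fingers close. It gives the time, the measured TCP pose, the force, the opening and the grip force at its end, in the units of the state.
- arm.observe(): the state, without advancing time (a new reading comes with each control period).
- arm.get_image(name): name is "scene" or "top"; returns a dict with "color" (400x640x3 uint8, blue, green, red), "fx", "fy", "cx", "cy" (pixels), "dist" ([k1, k2, p1, p2, k3] as OpenCV has them; the pictures are not rectified), "pose" (4x4, takes a point from camera to world coordinates). Camera axes: x right, y down, z forward; pixel columns grow to the right and rows downward; lengths in m; the calibration is good to about 2 mm. A picture is of the moment at which its call begins. There is no depth.
- arm.finish_job(): hands the job in; it is judged then, once.
The state is a dict: "clock": time; "q": joint angles; "qd": joint speeds; "effort": joint torques, N m; "tcp_pos": TCP position; "orientation": TCP orientation; "ft_force": force on the tool from outside, world axes, zero at the start; "ft_torque": the same for the moment, N m; "finger_gap": opening from 0.0 (shut) to 1.0 (fully open); "finger_force": force on a finger pad.
Only numpy, scipy, OpenCV 4.12 (cv2) and the standard library are available. Lean on these libraries where they do the work, as an engineer would, in place of code of your own. Each camera call takes 0.05 s, during which the arm holds its last target. There are 200 camera calls.

TASK

Put the D-shaped and the square coffee canister back into the nests of their own shape on the sloped rack, leaving the round nest empty. Press each one firmly but without ramming it until its stiff lift-out pad is all the way down and the canister sits fully home, then let go; leave the other things on the counter where they are.

Things in the scene. Friction and masses are not known exactly. Their poses are not given: they have to be found in the camera images.
- can_d: Loose steel coffee canister, D-shaped from above: 78 mm in x, 60 mm in y, 60 mm high, about 0.35 kg; +x end half-round (radius 30 mm), -x end square. Origin: centre of the underside, z up. On the lid a black upright grip: 54 mm long in x, 14 mm thick in y, from 60 to 90 mm above the underside, centred.
- can_sq: Loose steel coffee canister, square seen from above, 68 x 68 mm, 60 mm high, about 0.35 kg. Origin: centre of the underside, z up. The same black grip: 54 mm long in x, 14 mm thick in y, from 60 to 90 mm above the underside, centred.
- well_d: Fixed tilted frame: origin on the nest's axis at the pad's face when fully down; z points out of the nest, 25 deg from vertical towards the robot's side; y is level along the rack, x up the slope. Steel walls 6 mm thick reach to z = 34 mm, the top 6 mm flared outwards. Its rubber pad stands 5 to 15 mm up, moves at about 8 N and stays put. D-shaped: 81 (x) by 63 mm (y) inside, round end at +x.
- well_sq: Fixed tilted frame: origin on the nest's axis at the pad's face when fully down; z points out of the nest, 25 deg from vertical towards the robot's side; y is level along the rack, x up the slope. Steel walls 6 mm thick reach to z = 34 mm, the top 6 mm flared outwards. Its rubber pad stands 5 to 15 mm up, moves at about 8 N and stays put. Square nest, 71 x 71 mm inside.
- well_rd: Fixed tilted frame: origin on the nest's axis at the pad's face when fully down; z points out of the nest, 25 deg from vertical towards the robot's side; y is level along the rack, x up the slope. Steel walls 6 mm thick reach to z = 34 mm, the top 6 mm flared outwards. Its rubber pad stands 5 to 15 mm up, moves at about 8 N and stays put. Round, 73 mm inside; stays empty.
- rack: Fixed steel rack base, 170 mm in x, 380 mm in y, 10 mm thick, with a 28 mm high rear edge at +x; origin: centre of the underside. The three nests stand on it in a row along y, 115 mm apart, in any order; the highest nest rim is about 125 mm above the table.
- jar: Bystander: glass jar with steel lid, 64 mm across, 100 mm high. Origin: centre of the underside.
- mug: Bystander: white mug, 80 mm across, 95 mm high. Origin: centre of the underside.
- spoon: Bystander: steel spoon, 190 mm long, lying flat. Origin: on its underside, middle of its length.
- saucer: Bystander: white saucer, 120 mm across, 18 mm high. Origin: centre of the underside.
- cups: Bystander: stack of white paper cups, 85 mm across, 120 mm high. Origin: centre of the underside.
- jug: Bystander: white plastic measuring jug, 110 mm across, 150 mm high. Origin: centre of the underside.
There are look-alikes about, which are no part of the job. Leave any purple or turquoise look-alike of the can_d alone.

How it is judged:
At the end, for the whole second after the job is handed in: Each of the two canisters stands in the nest of its shape, its underside within 3 mm of the fully-down pad level, centred within 5 mm, in line with the nest's axis within 4 degrees, at rest; the D canister lies along its nest's x within 6 degrees (x of can_d in the frame of well_d between -0.005 and 0.005 m and y of can_d in the frame of well_d between -0.005 and 0.005 m and z of can_d in the frame of well_d between -0.004 and 0.003 m and angle between the z axis of can_d and the z axis of well_d, either way round below 0.07 rad and linear speed of each of can_d, can_sq below 0.02 m/s and angle between the x axis of can_d and the x axis of well_d, either way round below 0.1 rad and x of can_sq in the frame of well_sq between -0.005 and 0.005 m and y of can_sq in the frame of well_sq between -0.005 and 0.005 m and z of can_sq in the frame of well_sq between -0.004 and 0.003 m and angle between the z axis of can_sq and the z axis of well_sq, either way round below 0.07 rad); the robot touches nothing.
It fails at once if one of the other things on the counter is shifted more than 30 mm (distance of any of jar, mug, spoon, saucer, cups, jug from where it was at the start of the episode above 0.03 m).
It fails at once if one of the other things is knocked over (angle between any of jar, mug, saucer, cups, jug's own z axis and vertical above 0.5 rad).
It fails at once if the D-shaped canister is rammed into the rack (over 90 N on any nest) (contact force between can_d and well_d above 90 N or contact force between can_d and well_sq above 90 N or contact force between can_d and well_rd above 90 N).
It fails at once if the square canister is rammed into the rack (over 90 N on any nest) (contact force between can_sq and well_d above 90 N or contact force between can_sq and well_sq above 90 N or contact force between can_sq and well_rd above 90 N).
It also fails if it takes over 70 s, if anything falls off the work surface, if the arm or the gripper's body presses on something with over 40 N, if the wrist force passes 120 N, or if a joint passes its speed limit or range.

## Working session

There is one attempt and no reset: what is moved stays moved. The work goes in short steps, Python scripts to look and compute and a shell command to move; the robot and the scene stay as the last step left them, time stands still between calls to the robot, and variables do not carry over. Pictures are saved under pics/ and viewed, at most 10 in all, crops included, and the job is handed in when it is done.

```bash
mkdir -p pics; ls; python3 - <<'E'
from station import arm
import cv2,numpy as np
for n in("scene","top"):
    im=arm.get_image(n);cv2.imwrite(f"pics/{n}0.png",im["color"])
    np.savez(f"{n}0.npz",**im)
    print(n,im["fx"],im["cx"],im["cy"],im["dist"],np.round(im["pose"],3).tolist())
o=arm.observe();print(o)
E
```

```text
pics
scene 439.70674317143056 325.3143800064829 203.98680236760018 [-0.06424537  0.          0.          0.          0.        ] [[0.005, 0.574, -0.819, 1.509], [1.0, 0.016, 0.018, -0.016], [0.024, -0.819, -0.573, 0.735], [0.0, 0.0, 0.0, 1.0]]
top 412.6483555856194 319.8590191100201 208.94401888887694 [0.01179711 0.         0.         0.         0.        ] [[0.001, -0.996, 0.094, 0.411], [-1.0, -0.002, -0.013, 0.001], [0.013, -0.094, -0.996, 1.483], [0.0, 0.0, 0.0, 1.0]]
{'clock': 0.1, 'q': array([-1.16400837e+00,  3.20248135e-01,  1.56552442e+00, -1.35128542e-05,
        1.25745234e+00, -2.00438498e-02]), 'qd': array([ 4.66478581e-04, -1.64854338e-03, -5.16951544e-03,  7.60285288e-04,
       -8.83010415e-04, -8.20840928e-05]), 'effort': array([-6.98949007e-04, -4.16408336e+01, -2.34705305e+01, -1.30530912e-04,
        4.91335857e-03, -2.28532593e-05]), 'tcp_pos': array([ 0.23784896, -0.52303233,  0.23056744]), 'orientation': array([ 9.77312363e-01,  2.11801508e-01, -1.63139059e-04, -7.99673983e-04]), 'ft_force': array([ 0.29329966, -0.30584552, -0.67262508]), 'ft_torque': array([ 0.00118346, -0.02099903,  0.04192917]), 'finger_force': 0.0, 'finger_gap': 0.9975369881239821}
```

View pics/scene0.png

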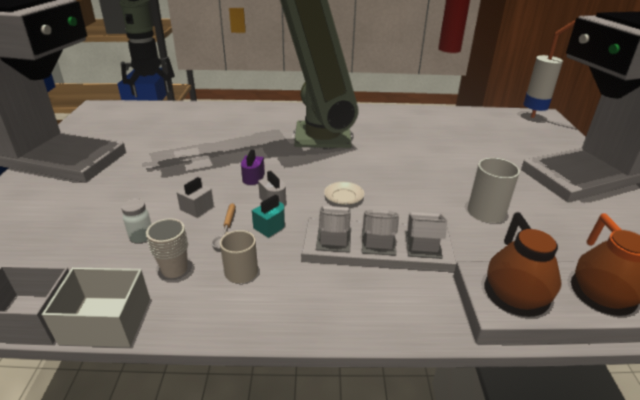

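View pics/top0.png

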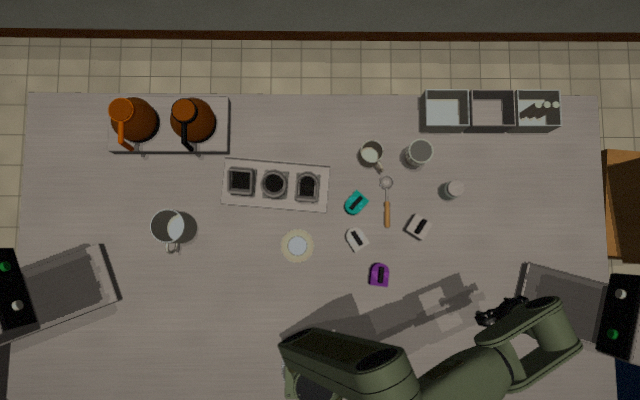

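The top view shows the rack nests: square (241,180), round (275,184) and D (307,187). The canister candidates are steel-grey at (357,239) and (418,227), turquoise at (355,203) and purple at (380,274). The grey ones fit the description, (357,239) as the D and (418,227) as the square. I'll confirm that in an enlarged crop.

```bash
python3 - <<'E'
import cv2,numpy as np
c=cv2.imread("pics/top0.png")
a=cv2.resize(c[190:260,330:440],None,fx=5,fy=5,interpolation=cv2.INTER_CUBIC)
b=cv2.resize(c[150:220,215:335],None,fx=5,fy=5,interpolation=cv2.INTER_CUBIC)
w=600
pad=lambda i:cv2.copyMakeBorder(i[:290],0,0,0,w-i.shape[1],cv2.BORDER_CONSTANT)
a=a[:300]
cv2.imwrite("pics/crop1.png",np.vstack([pad(a),pad(b[30:])]))
E
```

```text
(no output)
```

View pics/crop1.png

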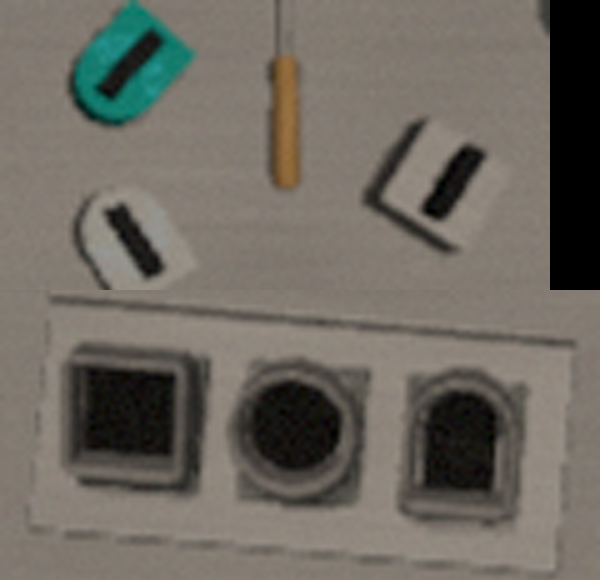

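The crop confirms it. The steel-grey D is at (357,239), with its round end up-left, and the steel-grey square is at (418,227). The purple and turquoise D shapes stay put. The nests from left to right are square, round, D. Next I'll measure.

```bash
cat > h.py <<'E'
import numpy as np,cv2
from scipy.spatial.transform import Rotation as R
class Cam:
    def __init__(s,im):
        s.K=np.array([[im["fx"],0,im["cx"]],[0,im["fy"],im["cy"]],[0,0,1.]]);s.d=np.array(im["dist"]);s.T=np.array(im["pose"]);s.img=im["color"]
    def rays(s,p):
        u=cv2.undistortPoints(np.asarray(p,float).reshape(-1,1,2),s.K,s.d)[:,0]
        return np.c_[u,np.ones(len(u))]@s.T[:3,:3].T
    def plane(s,p,z):
        r=s.rays(p);o=s.T[:3,3];return o+r*((z-o[2])/r[:,2])[:,None]
    def proj(s,X):
        Ti=np.linalg.inv(s.T);return cv2.projectPoints(np.asarray(X,float).reshape(-1,1,3),cv2.Rodrigues(Ti[:3,:3])[0],Ti[:3,3],s.K,s.d)[0][:,0]
def tri(c1,p1,c2,p2):
    a,b=c1.rays([p1])[0],c2.rays([p2])[0];o1,o2=c1.T[:3,3],c2.T[:3,3]
    t=np.linalg.lstsq(np.c_[a,-b],o2-o1,rcond=None)[0]
    P,Q=o1+t[0]*a,o2+t[1]*b;return (P+Q)/2,np.linalg.norm(P-Q)
def load(n):return Cam(dict(np.load(n)))
E
python3 - <<'E'
from h import *
t=load("top0.npz");s=load("scene0.npz")
g=cv2.cvtColor(t.img,cv2.COLOR_BGR2GRAY);hsv=cv2.cvtColor(t.img,cv2.COLOR_BGR2HSV)
def blobs(m,x0,y0,x1,y1,mn=20):
    k=np.zeros_like(m);k[y0:y1,x0:x1]=m[y0:y1,x0:x1]
    return [c for c in cv2.findContours(k,cv2.RETR_EXTERNAL,cv2.CHAIN_APPROX_NONE)[0] if cv2.contourArea(c)>mn]
dark=((g<60)*255).astype(np.uint8)
for nm,b in(("D",(345,225,370,253)),("SQ",(405,213,432,242))):
    lid=((g>np.median(g)+12)*255).astype(np.uint8)
    for c in blobs(dark,*b):
        bp=cv2.boxPoints(cv2.minAreaRect(c));print(nm,"grip",np.round(bp,1).tolist(),np.round(t.plane(bp,.085),3)[:,:2].tolist(),t.plane([bp.mean(0)],.085)[0].round(4))
    for c in blobs(lid,*b):
        bp=cv2.boxPoints(cv2.minAreaRect(c));print(nm,"lid",np.round(bp,1).tolist(),np.round(t.plane(bp,.06),3)[:,:2].tolist(),t.plane([bp.mean(0)],.06)[0].round(4))
print("table",np.median(g))
for c in blobs(dark,220,155,332,212,100):
    bp=cv2.boxPoints(cv2.minAreaRect(c));print("well",np.round(bp,1).tolist(),np.round(t.plane(bp,.1),3)[:,:2].tolist(),t.plane([bp.mean(0)],.1)[0].round(4))
# rack corners, from crop by eye (top view)
rc=[[225,158.5],[329.7,166.8],[327,211],[221.5,204]]
print("rack",t.plane(rc,.01).round(3).tolist())
a=cv2.resize(s.img[195:275,295:460],None,fx=4.8,fy=4.8,interpolation=cv2.INTER_CUBIC)
cv2.imwrite("pics/crop2.png",a)
E
```

```text
D grip [[350.5, 232.3000030517578], [353.79998779296875, 230.1999969482422], [362.3999938964844, 243.10000610351562], [359.20001220703125, 245.1999969482422]] [[0.463, -0.121], [0.471, -0.132], [0.427, -0.161], [0.42, -0.15]] [ 0.445  -0.1412  0.085 ]
D lid [[342.79998779296875, 232.8000030517578], [357.3999938964844, 223.10000610351562], [370.29998779296875, 242.5], [355.79998779296875, 252.1999969482422]] [[0.463, -0.097], [0.496, -0.147], [0.429, -0.191], [0.396, -0.141]] [ 0.4459 -0.1441  0.06  ]
SQ grip [[413.6000061035156, 231.10000610351562], [422.20001220703125, 218.1999969482422], [426.3999938964844, 220.89999389648438], [417.79998779296875, 233.8000030517578]] [[0.468, -0.336], [0.512, -0.366], [0.502, -0.38], [0.458, -0.349]] [ 0.4851 -0.3577  0.085 ]
SQ grip [[401.6000061035156, 217.60000610351562], [412.8999938964844, 214.8000030517578], [419.0, 239.0], [407.70001220703125, 241.8000030517578]] [[0.514, -0.296], [0.523, -0.334], [0.441, -0.353], [0.431, -0.315]] [ 0.4772 -0.3245  0.085 ]
SQ lid [[415.0, 234.0], [429.1000061035156, 220.89999389648438], [435.29998779296875,
[... 341 characters left out ...]
[0.519, -0.372], [0.462, -0.339]] [ 0.4966 -0.3449  0.06  ]
table 117.0
well [[299.0, 195.6999969482422], [300.20001220703125, 175.5], [314.5, 176.3000030517578], [313.29998779296875, 196.60000610351562]] [[0.586, 0.054], [0.655, 0.05], [0.652, 0.001], [0.583, 0.005]] [0.6188 0.0275 0.1   ]
well [[263.0, 174.0], [282.0, 174.0], [282.0, 192.0], [263.0, 192.0]] [[0.66, 0.176], [0.66, 0.112], [0.598, 0.111], [0.598, 0.175]] [0.6289 0.1433 0.1   ]
well [[229.0, 171.0], [249.0, 171.0], [249.0, 189.0], [229.0, 189.0]] [[0.669, 0.291], [0.67, 0.223], [0.608, 0.222], [0.608, 0.289]] [0.6387 0.2565 0.1   ]
rack [[0.732, 0.325, 0.01], [0.703, -0.054, 0.01], [0.542, -0.044, 0.01], [0.567, 0.334, 0.01]]
```

View pics/crop2.png

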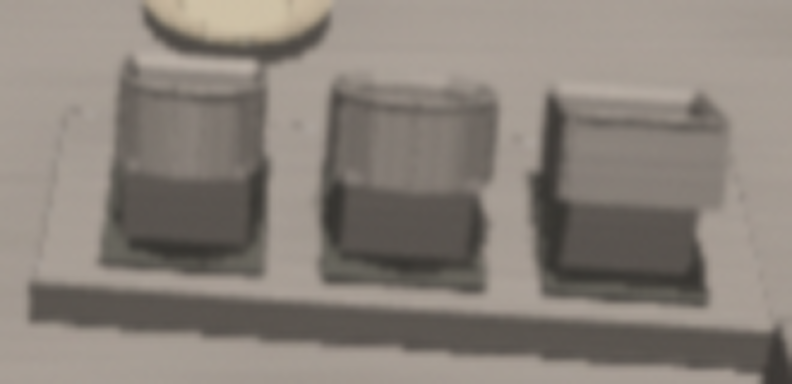

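The scene crop shows, from left to right, the D, round and square nests. Their high rims face the scene camera, and the square nest's near rim corners are at about (446,220) and (411,220). I'll triangulate the rim, overlay a check, and compute the first move.

```bash
cat >> h.py <<'E'
def pose(yaw,tilt=0):
    "tool: x at yaw, z down; tilt: nest-aligned, tool z = -nest z, deg"
    return R.from_euler('z',yaw,degrees=True)*R.from_euler('y',-tilt,degrees=True)*R.from_euler('x',180,degrees=True)
def delta(p,r):
    from station import arm
    o=arm.observe();q=R.from_quat(o["orientation"]);v=q.inv().apply(np.array(p)-o["tcp_pos"])
    w=(q.inv()*r).as_rotvec(degrees=True);print("shift",v.round(4),"turn",w.round(2));return v,w
E
python3 - <<'E'
from h import *
t=load("top0.npz");s=load("scene0.npz")
for a,b in (((229,168),(446.25,220.4)),((253,168.5),(410.8,220.4)),((228.2,192),(440.2,214.8)),((251.6,194.5),(410.2,213.75))):
    P,e=tri(t,a,s,b);print(P.round(4),round(e,4))
# predicted nests from a guess
Rz=R.from_euler('z',-4.4,degrees=True)*R.from_euler('y',-25,degrees=True)
print(Rz.apply([[1,0,0],[0,0,1]]).round(3))
delta([.4455,-.1425,.16],pose(33.6))
E
```

```text
[0.6779 0.2901 0.111 ] 0.0029
[0.6765 0.2077 0.1086] 0.0018
[0.6018 0.2993 0.0717] 0.0028
[0.5941 0.2212 0.0679] 0.0062
[[ 0.904 -0.07   0.423]
 [-0.421  0.032  0.906]]
shift [ 0.3466 -0.2603  0.071 ] turn [-0.09 -0.01 -9.14]
```

```bash
python3 - <<'E'
from h import *
t=load("top0.npz");s=load("scene0.npz")
N=R.from_euler('z',-4.4,degrees=True)*R.from_euler('y',-25,degrees=True)
out=[]
for c,(x0,y0,x1,y1),S in((t,(220,160,260,205),6),(s,(400,200,455,262),7)):
    im=cv2.resize(c.img[y0:y1,x0:x1],None,fx=S,fy=S,interpolation=cv2.INTER_CUBIC)
    row=[im.copy()]
    for z in(.090,.104):
        m=im.copy();C=t.plane([[240.45,180.75]],z)[0]
        for h,dz,col in((.0355,-.006,(0,255,0)),(.0415,0,(0,0,255)),(.0415,-.034,(255,100,0))):
            X=C+N.apply(np.array([[-h,-h,dz],[h,-h,dz],[h,h,dz],[-h,h,dz]]))
            p=((c.proj(X)+.5-[x0,y0])*S-.5)
            cv2.polylines(m,[np.int32(p.round())],True,col,1)
        row.append(m)
    r=np.hstack(row);out.append(cv2.copyMakeBorder(r[:300],0,0,0,max(0,800-r.shape[1]),cv2.BORDER_CONSTANT)[:,:800] if r.shape[1]<800 else cv2.resize(r,(800,int(r.shape[0]*800/r.shape[1])))) 
im=np.vstack(out);cv2.imwrite("pics/ov.png",im[:600]);print(im.shape)
E
```

```text
(570, 800, 3)
```

View pics/ov.png

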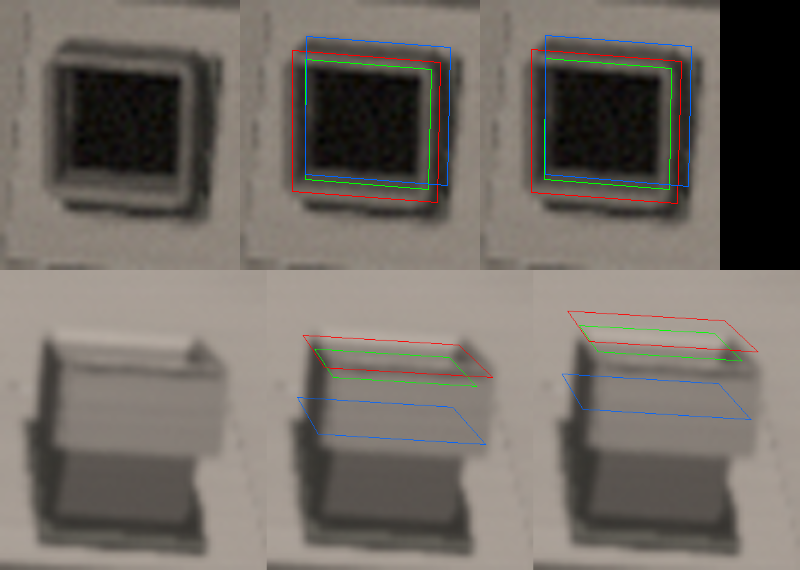

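```bash
python3 -m crank '[[[0.347,-0.26,0.07],[0,0,-9.1],0.05],[[0.347,-0.26,0.07],[0,0,-9.1],0.05],[[0.347,-0.26,0.07],[0,0,-9.1],0.05],[[0.347,-0.26,0.07],[0,0,-9.1],0.05],[[0.347,-0.26,0.07],[0,0,-9.1],0.05],[[0.347,-0.26,0.07],[0,0,-9.1],0.05],[[0.347,-0.26,0.07],[0,0,-9.1],0.05],[[0.347,-0.26,0.07],[0,0,-9.1],0.05]]' 80
```

```text
clock: 1.1
tcp_pos: [0.447, -0.1396, 0.1604]
orientation: [0.957, 0.292, -0.001, -0.001]
ft_force: [-0.1, 0.5, -0.2]
finger_gap: 0.586
finger_force: 0.0
```

The overlay supports a square rim centre of about (0.638, 0.255, 0.09). The outline at z=0.104 clearly does not fit the scene view. I'll check camera heights against known features and work out the descent.

```bash
python3 - <<'E'
from h import *
t=load("top0.npz");s=load("scene0.npz")
for a,b in(((329.7,166.8),(301.7,254.4)),((225,158.5),(456.5,263.75))):print("rear edge",tri(t,a,s,b))
g=cv2.cvtColor(s.img,cv2.COLOR_BGR2GRAY)
for nm,(x0,y0,x1,y1),pt,yaw in(("D",(258,168,290,195),(.4455,-.1425),33.6),("SQ",(175,172,215,200),(.4842,-.359),-34.3)):
    k=np.zeros_like(g);k[y0:y1,x0:x1]=(g[y0:y1,x0:x1]<45)*255
    c=max(cv2.findContours(k,0,2)[0],key=cv2.contourArea);print(nm,"mask box",cv2.boundingRect(c),cv2.minAreaRect(c)[0])
    u=R.from_euler('z',yaw,degrees=True).apply([[1,0,0],[0,1,0]])
    X=[np.r_[pt,0]+a*.027*u[0]+b*.007*u[1]+[0,0,z] for a in(-1,1) for b in(-1,1) for z in(.06,.09)]
    p=s.proj(X);print("pred box",p.min(0).round(1),p.max(0).round(1))
delta([.4455,-.1425,.0635],pose(33.6))
E
```

```text
rear edge (array([ 0.70131973, -0.05287455,  0.018346  ]), np.float64(0.0008196952242546868))
rear edge (array([0.7296784 , 0.32233667, 0.01970521]), np.float64(0.0010418702918770979))
D mask box (268, 172, 11, 15) (272.75, 179.25)
pred box [266.4 169.4] [280.3 188.3]
SQ mask box (185, 178, 16, 16) (192.63235473632812, 185.72056579589844)
pred box [183.9 175.4] [203.7 194.6]
shift [-0.0028  0.0017  0.0968] turn [-0.12  0.04  0.32]
```

```bash
python3 -m crank '[[[0,0,0.05],[0,0,0],0.045],[[0,0,0.05],[0,0,0],0.045],[[0,0,0.05],[0,0,0],0.045]]'; python3 - <<'E'
from h import *
delta([.4455,-.1425,.0635],pose(33.6))
E
```

```text
clock: 1.48
tcp_pos: [0.4466, -0.1441, 0.1123]
orientation: [0.958, 0.288, 0.0, 0.0]
ft_force: [-0.5, -0.1, 0.6]
finger_gap: 0.527
finger_force: 0.0
shift [-0.0001 -0.002   0.0488] turn [ 0.06 -0.03 -0.12]
```

```bash
python3 -m crank '[[[0,-0.001,0.03],[0,0,0],0.045],[[0,-0.001,0.048],[0,0,0],0.045],[[0,-0.001,0.048],[0,0,0],0.045],[[0,-0.001,0.048],[0,0,0],0.0],[[0,-0.001,0.048],[0,0,0],0.0],[[0,-0.001,0.048],[0,0,0],0.0],[[0,-0.001,0.048],[0,0,0],0.0],[[0,-0.001,0.048],[0,0,0],0.0]]' 90; python3 - <<'E'
from h import *
delta([.4455,-.1425,.0635],pose(33.6))
E
```

```text
clock: 2.48
tcp_pos: [0.4467, -0.1427, 0.0647]
orientation: [0.957, 0.289, 0.001, 0.001]
ft_force: [-0.5, -0.8, 6.9]
finger_gap: 0.143
finger_force: 88.6
shift [-0.0009 -0.0009  0.0012] turn [ 0.15 -0.09 -0.04]
```

```bash
python3 -m crank '[[[0,0,-0.03],[0,0,0],0.0],[[0,0,-0.09],[0,0,0],0.0],[[0,0,-0.15],[0,0,0],0.0],[[0,0,-0.2],[0,0,0],0.0],[[0,0,-0.2],[0,0,0],0.0],[[0,0,-0.2],[0,0,0],0.0]]' ; cat >> h.py <<'E'
YAW=-4.2
NR=R.from_euler('z',YAW,degrees=True)*R.from_euler('y',-25,degrees=True)
MOUTH=dict(d=np.array([.621,.027,.096]),sq=np.array([.638,.256,.096]))
def tgt(k,h,hold=.0645,dx=0,dy=0):
    "TCP target with the can's underside h above the mouth plane"
    return MOUTH[k]+NR.apply([dx,dy,h+hold]),pose(YAW,25)
E
python3 - <<'E'
from h import *
delta(*tgt('d',.035))
print(pose(YAW,25).as_matrix().round(2),tgt('d',.035)[0])
E
```

```text
clock: 3.22
tcp_pos: [0.4447, -0.1419, 0.2622]
orientation: [0.957, 0.289, -0.001, -0.001]
ft_force: [-0.6, 0.2, -3.4]
finger_gap: 0.151
finger_force: 88.5
shift [ 0.2072 -0.0689  0.0758] turn [-8.31 24.2  37.13]
[[ 0.9  -0.07  0.42]
 [-0.07 -1.   -0.03]
 [ 0.42  0.   -0.91]] [0.57906241 0.0300797  0.18617762]
```

```bash
python3 -m crank '[[[0.207,-0.069,0.01],[-8.3,24.2,37.1],0.0],[[0.207,-0.069,0.01],[-8.3,24.2,37.1],0.0],[[0.207,-0.069,0.01],[-8.3,24.2,37.1],0.0],[[0.207,-0.069,0.01],[-8.3,24.2,37.1],0.0],[[0.207,-0.069,0.01],[-8.3,24.2,37.1],0.0],[[0.207,-0.069,0.01],[-8.3,24.2,37.1],0.0],[[0.207,-0.069,0.01],[-8.3,24.2,37.1],0.0],[[0.207,-0.069,0.01],[-8.3,24.2,37.1],0.0]]' ;python3 - <<'E'
from h import *
delta(*tgt('d',.025))
E
```

```text
clock: 4.22
tcp_pos: [0.5801, 0.029, 0.2529]
orientation: [0.975, -0.036, 0.217, 0.008]
ft_force: [1.1, 0.5, -2.7]
finger_gap: 0.147
finger_force: 88.9
shift [-0.0293 -0.001   0.07  ] turn [ 0.05 -0.08  0.01]
```

Now I'll lower it to 25 mm above the mouth and look from both cameras.

```bash
python3 -m crank '[[[-0.029,-0.001,0.03],[0,0,0],0.0],[[-0.029,-0.001,0.06],[0,0,0],0.0],[[-0.029,-0.001,0.07],[0,0,0],0.0],[[-0.029,-0.001,0.07],[0,0,0],0.0],[[-0.029,-0.001,0.07],[0,0,0],0.0]]' ;python3 - <<'E'
from h import *
from station import arm
delta(*tgt('d',.0))
o=[]
for n,(x0,y0,x1,y1),S in(("scene",(295,180,385,260),5),("top",(280,150,340,230),5)):
    im=arm.get_image(n);np.savez(n+"1.npz",**im)
    a=cv2.resize(im["color"][y0:y1,x0:x1],None,fx=S,fy=S,interpolation=cv2.INTER_CUBIC);o.append(a)
cv2.imwrite("pics/c3.png",np.hstack(o));print(o[0].shape,o[1].shape)
E
```

```text
clock: 4.85
tcp_pos: [0.5844, 0.0302, 0.179]
orientation: [0.975, -0.036, 0.219, 0.008]
ft_force: [-0.2, 0.5, -3.0]
finger_gap: 0.146
finger_force: 88.8
shift [-0.0019  0.0006  0.0262] turn [ 0.01 -0.27  0.03]
(400, 450, 3) (400, 300, 3)
```

View pics/c3.png

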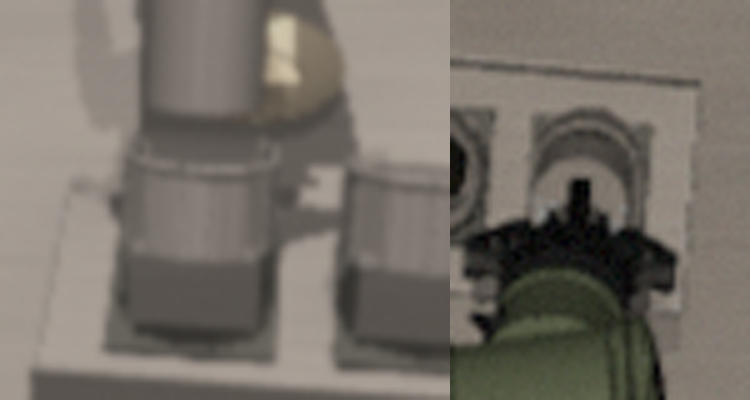

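The scene crop shows the can centred sideways over the D nest: can at 145–260, rim at 130–280. The top crop agrees, with the lid's round end at about y=155 and the nest's rim arc at 108–125. I'll check along x numerically.

```bash
python3 - <<'E'
from h import *
from station import arm
t=load("top1.npz");s=load("scene1.npz")
o=arm.observe();p=o["tcp_pos"];q=R.from_quat(o["orientation"]);F=q*R.from_euler('x',180,degrees=True)
can=p-F.apply([0,0,.0645])
M=MOUTH['d']
for c,off,S in((t,(280,150),5),(s,(295,180),5)):
    f=lambda X:((c.proj([X])[0]+.5-off)*S-.5).round(0)
    print("can lid apex",f(can+F.apply([.039,0,.06])),"lid left",f(can+F.apply([0,.03,.06])),"bottom apex",f(can+F.apply([.039,0,0])),"rim in apex",f(M+NR.apply([.0405,0,0])),"rim out apex",f(M+NR.apply([.0485,0,0])), "rim out L,R",f(M+NR.apply([0,.0395,0])),f(M+NR.apply([0,-.0395,0])),"lip low",f(M+NR.apply([.0485,0,-.006])))
g=cv2.cvtColor(t.img,cv2.COLOR_BGR2GRAY);print("top col",[(v,int(g[v,396-396+397-280+280-0 if 0 else 397])) for v in ()]);print(g[166:190,307:311].mean(1).round())
g=cv2.cvtColor(s.img,cv2.COLOR_BGR2GRAY);print(g[196:240,334:338].mean(1).round())
E
```

```text
can lid apex [133. 157.] lid left [ 82. 212.] bottom apex [138. 132.] rim in apex [140. 122.] rim out apex [141. 111.] rim out L,R [ 79. 176.] [195. 184.] lip low [142. 108.]
can lid apex [209. -12.] lid left [272. -17.] bottom apex [202. 113.] rim in apex [198. 167.] rim out apex [197. 170.] rim out L,R [280. 156.] [121. 147.] lip low [197. 182.]
top col []
[123. 134. 132. 134. 136. 110.  79.  72.  94.  93.  62.  60.  72.  73.
  73.  80. 100. 116. 120. 106.  89.  87.  85.  87.]
[126. 127. 126. 126. 126. 124. 110.  90.  78.  76.  80.  84.  88.  91.
  93.  94. 104. 121. 116. 101. 110. 123. 126. 126. 127. 126. 125. 126.
 126. 126. 125. 125. 126. 126. 125. 118. 103.  90.  86.  86.  85.  84.
  85.  84.]
```

```bash
sed -i 's/^MOUTH=.*/MOUTH=dict(d=np.array([.6185,.027,.0935]),sq=np.array([.6355,.256,.0935]))/' h.py; python3 - <<'E'
from h import *
delta(*tgt('d',.0))
E
```

```text
shift [-0.005   0.0008  0.0275] turn [ 0.   -0.26  0.04]
```

```bash
python3 -m crank '[[[-0.0045,0.001,0.01],[0,0,0],0.0],[[-0.0045,0.001,0.018],[0,0,0],0.0],[[-0.0045,0.001,0.024],[0,0,0],0.0],[[-0.0045,0.001,0.024],[0,0,0],0.0],[[-0.0045,0.001,0.024],[0,0,0],0.0]]' ;python3 - <<'E'
from h import *
delta(*tgt('d',.0))
E
python3 -m crank '[[[0,0,0.003],[0,0,0],0.0],[[0,0,0.006],[0,0,0],0.0],[[0,0,0.008],[0,0,0],0.0],[[0,0,0.008],[0,0,0],0.0]]' ;python3 - <<'E'
from h import *
from station import arm
delta(*tgt('d',.0));print("tool-frame force",R.from_quat(arm.observe()["orientation"]).inv().apply(arm.observe()["ft_force"]).round(1))
E
```

```text
clock: 5.58
tcp_pos: [0.5898, 0.0289, 0.154]
orientation: [0.975, -0.035, 0.218, 0.008]
ft_force: [0.3, 0.4, -2.6]
finger_gap: 0.149
finger_force: 88.9
shift [ 0.0004 -0.0002  0.0025] turn [ 0.02 -0.14  0.04]
clock: 6.08
tcp_pos: [0.5923, 0.0289, 0.1472]
orientation: [0.975, -0.036, 0.217, 0.008]
ft_force: [-5.4, 2.1, 3.9]
finger_gap: 0.142
finger_force: 90.3
shift [ 0.0012  0.     -0.0048] turn [ 0.   -0.09  0.03]
tool-frame force [-3.3 -1.7 -5.9]
```

```bash
cat > f.py <<'E'
import sys
from h import *
from station import arm
delta(*tgt(sys.argv[1],.0));o=arm.observe();print("tool force",R.from_quat(o["orientation"]).inv().apply(o["ft_force"]).round(1),"torque",R.from_quat(o["orientation"]).inv().apply(o["ft_torque"]).round(2))
E
python3 -m crank '[[[-0.0015,-0.0005,0.0],[0,0,0],0.0],[[-0.0015,-0.0005,0.003],[0,0,0],0.0],[[-0.0015,-0.0005,0.005],[0,0,0],0.0],[[-0.0015,-0.0005,0.005],[0,0,0],0.0]]' ;python3 f.py d
```

```text
clock: 6.58
tcp_pos: [0.5939, 0.029, 0.1409]
orientation: [0.975, -0.035, 0.217, 0.008]
ft_force: [0.1, 0.1, -3.2]
finger_gap: 0.145
finger_force: 88.9
shift [ 0.0024  0.0002 -0.011 ] turn [ 0.03 -0.08  0.04]
tool force [-1.2 -0.1  3. ] torque [-0.   -0.46 -0.04]
```

```bash
python3 -m crank '[[[0,0,0.003],[0,0,0],0.0],[[0,0,0.006],[0,0,0],0.0],[[0,0,0.009],[0,0,0],0.0],[[0,0,0.009],[0,0,0],0.0]]' ;python3 f.py d
```

```text
clock: 7.08
tcp_pos: [0.5977, 0.0288, 0.1333]
orientation: [0.975, -0.035, 0.217, 0.008]
ft_force: [0.5, -0.2, -3.0]
finger_gap: 0.145
finger_force: 88.9
shift [ 0.0022  0.0003 -0.0196] turn [ 0.02 -0.12  0.05]
tool force [-0.8  0.2  3. ] torque [ 0.   -0.45 -0.01]
```

```bash
python3 -m crank '[[[0,0,0.002],[0,0,0],0.0],[[0,0,0.004],[0,0,0],0.0],[[0,0,0.006],[0,0,0],0.0],[[0,0,0.006],[0,0,0],0.0]]' ;python3 f.py d;  python3 -m crank '[[[0,0,0.002],[0,0,0],0.0],[[0,0,0.004],[0,0,0],0.0],[[0,0,0.004],[0,0,0],0.0]]' ;python3 f.py d
```

```text
clock: 7.58
tcp_pos: [0.6003, 0.0286, 0.128]
orientation: [0.975, -0.035, 0.218, 0.008]
ft_force: [-3.4, 0.4, 2.4]
finger_gap: 0.146
finger_force: 90.1
shift [ 0.002   0.0003 -0.0255] turn [ 0.02 -0.14  0.04]
tool force [-2.  -0.1 -3.6] torque [ 0.01 -0.67  0.05]
clock: 7.95
tcp_pos: [0.602, 0.0285, 0.1242]
orientation: [0.975, -0.035, 0.217, 0.008]
ft_force: [-2.5, 0.0, 1.7]
finger_gap: 0.142
finger_force: 89.9
shift [ 0.0021  0.0003 -0.0297] turn [ 0.02 -0.14  0.05]
tool force [-1.5  0.2 -2.6] torque [-0.02 -0.56 -0.01]
```

```bash
python3 -m crank '[[[0,0,0.002],[0,0,0],0.0],[[0,0,0.004],[0,0,0],0.0],[[0,0,0.004],[0,0,0],0.0]]' ;python3 f.py d;  python3 -m crank '[[[0,0,0.002],[0,0,0],0.0],[[0,0,0.002],[0,0,0],0.0]]' ;python3 f.py d
```

```text
clock: 8.32
tcp_pos: [0.6034, 0.0284, 0.1214]
orientation: [0.975, -0.035, 0.218, 0.008]
ft_force: [-8.0, 1.8, 10.1]
finger_gap: 0.143
finger_force: 91.2
shift [ 0.002   0.0003 -0.0328] turn [ 0.02 -0.16  0.04]
tool force [ -3.   -1.2 -12.6] torque [-0.03 -0.88 -0.01]
clock: 8.57
tcp_pos: [0.6037, 0.0284, 0.1214]
orientation: [0.975, -0.035, 0.218, 0.008]
ft_force: [-18.3, 2.5, 24.2]
finger_gap: 0.147
finger_force: 93.8
shift [ 0.0018  0.0004 -0.0329] turn [ 0.02 -0.2   0.04]
tool force [ -6.3  -1.2 -29.8] torque [-0.02 -1.52 -0.02]
```

```bash
python3 -m crank '[[[0,0,0.0012],[0,0,0],0.0],[[0,0,0.0012],[0,0,0],0.0]]' ;python3 f.py d
```

```text
clock: 8.82
tcp_pos: [0.6037, 0.0284, 0.1214]
orientation: [0.975, -0.036, 0.218, 0.008]
ft_force: [-23.1, 2.3, 33.4]
finger_gap: 0.143
finger_force: 95.5
shift [ 0.0018  0.0004 -0.033 ] turn [ 0.02 -0.23  0.03]
tool force [ -6.7  -0.6 -40.1] torque [ 0.   -1.94 -0.02]
```

```bash
python3 -m crank '[[[0,0,-0.0025],[0,0,0],0.0],[[0,0,-0.0025],[0,0,0],0.05],[[0,0,-0.0025],[0,0,0],0.05],[[0,0,-0.0025],[0,0,0],0.05],[[0,0,-0.0025],[0,0,0],0.05]]' ;python3 f.py d; python3 -m crank '[[[0,0,-0.02],[0,0,0],0.05],[[0,0,-0.06],[0,0,0],0.05],[[0,0,-0.12],[0,0,0],0.05],[[0,0,-0.12],[0,0,0],0.05],[[0,0,-0.12],[0,0,0],0.05]]'; python3 - <<'E'
from h import *
delta([.4842,-.359,.2],pose(-34.3))
E
```

```text
clock: 9.45
tcp_pos: [0.6041, 0.0283, 0.1198]
orientation: [0.975, -0.035, 0.217, 0.008]
ft_force: [0.6, 0.2, 0.4]
finger_gap: 0.589
finger_force: 0.0
shift [ 0.0021  0.0002 -0.0346] turn [ 0.02 -0.12  0.04]
tool force [ 0.7 -0.2 -0.1] torque [ 0.04 -0.22 -0.01]
clock: 10.07
tcp_pos: [0.5528, 0.0321, 0.2285]
orientation: [0.975, -0.035, 0.217, 0.008]
ft_force: [0.0, 0.8, -0.3]
finger_gap: 0.584
finger_force: 0.0
shift [-0.0484  0.395   0.009 ] turn [ -6.57 -24.55  29.65]
```

```bash
python3 -m crank '[[[-0.048,0.395,0.009],[-6.6,-24.5,29.6],0.05],[[-0.048,0.395,0.009],[-6.6,-24.5,29.6],0.05],[[-0.048,0.395,0.009],[-6.6,-24.5,29.6],0.05],[[-0.048,0.395,0.009],[-6.6,-24.5,29.6],0.05],[[-0.048,0.395,0.009],[-6.6,-24.5,29.6],0.05],[[-0.048,0.395,0.009],[-6.6,-24.5,29.6],0.05],[[-0.048,0.395,0.009],[-6.6,-24.5,29.6],0.05],[[-0.048,0.395,0.009],[-6.6,-24.5,29.6],0.05]]'; python3 -m crank '[[[0,0,0.03],[0,0,0],0.045],[[0,0,0.06],[0,0,0],0.045],[[0,0,0.08],[0,0,0],0.045],[[0,0,0.08],[0,0,0],0.045],[[0,0,0.08],[0,0,0],0.045]]'; python3 - <<'E'
from h import *
delta([.4842,-.359,.064],pose(-34.3))
E
```

```text
clock: 11.08
tcp_pos: [0.4841, -0.3598, 0.1983]
orientation: [0.955, -0.296, -0.001, -0.0]
ft_force: [-0.8, 1.0, 0.3]
finger_gap: 0.583
finger_force: 0.0
clock: 11.7
tcp_pos: [0.4857, -0.3583, 0.1212]
orientation: [0.956, -0.294, 0.001, 0.0]
ft_force: [0.1, 0.1, -0.1]
finger_gap: 0.531
finger_force: 0.0
shift [-0.001   0.0014  0.0572] turn [ 0.01 -0.12  0.11]
```

```bash
python3 -m crank '[[[-0.001,0.001,0.03],[0,0,0],0.045],[[-0.001,0.001,0.056],[0,0,0],0.045],[[-0.001,0.001,0.056],[0,0,0],0.045],[[-0.001,0.001,0.056],[0,0,0],0.0],[[-0.001,0.001,0.056],[0,0,0],0.0],[[-0.001,0.001,0.056],[0,0,0],0.0],[[-0.001,0.001,0.056],[0,0,0],0.0],[[-0.001,0.001,0.056],[0,0,0],0.0]]' 90;python3 -m crank '[[[0,0,-0.03],[0,0,0],0.0],[[0,0,-0.09],[0,0,0],0.0],[[0,0,-0.15],[0,0,0],0.0],[[0,0,-0.2],[0,0,0],0.0],[[0,0,-0.2],[0,0,0],0.0],[[0,0,-0.2],[0,0,0],0.0]]';  python3 - <<'E'
from h import *
p,r=tgt('sq',.025);p=p+[0,0,.06];delta(p,r)
E
```

```text
clock: 12.7
tcp_pos: [0.4847, -0.3601, 0.0665]
orientation: [0.956, -0.295, 0.002, 0.001]
ft_force: [0.3, 0.6, 5.8]
finger_gap: 0.144
finger_force: 89.9
clock: 13.45
tcp_pos: [0.4824, -0.3585, 0.2627]
orientation: [0.956, -0.295, -0.001, -0.0]
ft_force: [1.0, 0.1, -4.0]
finger_gap: 0.145
finger_force: 88.6
shift [-0.2521 -0.5751  0.0286] turn [  6.53  24.56 -29.59]
```

```bash
python3 -m crank '[[[-0.252,-0.575,-0.01],[6.5,24.6,-29.6],0.0],[[-0.252,-0.575,-0.01],[6.5,24.6,-29.6],0.0],[[-0.252,-0.575,-0.01],[6.5,24.6,-29.6],0.0],[[-0.252,-0.575,-0.01],[6.5,24.6,-29.6],0.0],[[-0.252,-0.575,-0.01],[6.5,24.6,-29.6],0.0],[[-0.252,-0.575,-0.01],[6.5,24.6,-29.6],0.0],[[-0.252,-0.575,-0.01],[6.5,24.6,-29.6],0.0],[[-0.252,-0.575,-0.01],[6.5,24.6,-29.6],0.0]]';  python3 - <<'E'
from h import *
p,r=tgt('sq',.025,.0665,-.001);delta(p,r)
E
```

```text
clock: 14.45
tcp_pos: [0.5733, 0.1338, 0.2683]
orientation: [0.976, -0.035, 0.215, 0.01]
ft_force: [0.9, -0.0, -4.2]
finger_gap: 0.143
finger_force: 89.0
shift [-0.0262 -0.1269  0.0889] turn [0.27 0.19 0.13]
```

```bash
python3 -m crank '[[[0,-0.06,0],[0,0,0],0.0],[[-0.01,-0.12,0.02],[0,0,0],0.0],[[-0.025,-0.127,0.06],[0,0,0],0.0],[[-0.026,-0.127,0.085],[0,0,0],0.0],[[-0.026,-0.127,0.085],[0,0,0],0.0],[[-0.026,-0.127,0.085],[0,0,0],0.0]]';  python3 - <<'E'
from h import *
from station import arm
p,r=tgt('sq',.0,.0665,-.001);delta(p,r)
o=[]
for n,(x0,y0,x1,y1),S in(("scene",(295,180,465,260),4),):
    im=arm.get_image(n);np.savez(n+"2.npz",**im)
    cv2.imwrite("pics/c4.png",cv2.resize(im["color"][y0:y1,x0:x1],None,fx=S,fy=S,interpolation=cv2.INTER_CUBIC))
E
```

```text
clock: 15.2
tcp_pos: [0.5969, 0.2574, 0.1832]
orientation: [0.975, -0.036, 0.217, 0.01]
ft_force: [-0.0, 0.1, -2.1]
finger_gap: 0.14
finger_force: 89.4
shift [-0.004  -0.0015  0.0311] turn [ 0.18 -0.13  0.06]
```

View pics/c4.png

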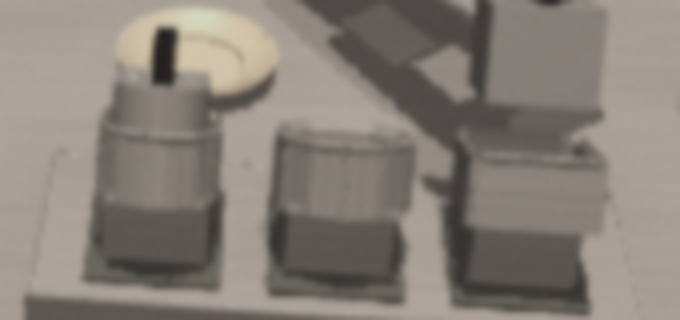

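The D canister sits deep and straight in its nest. The square one is about 30 mm above its nest (near face at crop x≈488–605, nest rim 462–607), possibly a little too far right. I'll check the edges numerically.

```bash
python3 - <<'E'
from h import *
from station import arm
s=load("scene2.npz");g=cv2.cvtColor(s.img,cv2.COLOR_BGR2GRAY)
for v in(194,198,202,204): print("can row",v,[int(a) for a in g[v,408:452]])
for v in(224,228,232): print("nest row",v,[int(a) for a in g[v,404:452]])
o=arm.observe();F=R.from_quat(o["orientation"])*R.from_euler('x',180,degrees=True)
can=o["tcp_pos"]-F.apply([0,0,.0665])
print("can pred near face bottom L R",s.proj(can+F.apply([[.034,-.034,0],[.034,.034,0],[.034,-.034,.03],[.034,.034,.03]])).round(1).tolist())
M=MOUTH['sq'];print("nest pred wall",s.proj(M+NR.apply([[.0415,-.0415,-.006],[.0415,.0415,-.006],[.0415,-.0415,-.02],[.0415,.0415,-.02]])).round(1).tolist())
E
```

```text
can row 194 [139, 138, 136, 126, 102, 72, 62, 63, 77, 102, 123, 128, 128, 128, 128, 128, 128, 128, 128, 128, 128, 128, 128, 128, 128, 128, 128, 128, 128, 128, 128, 127, 128, 128, 128, 128, 129, 138, 152, 160, 160, 160, 160, 160]
can row 198 [139, 139, 136, 122, 93, 68, 62, 67, 87, 113, 125, 128, 128, 128, 128, 128, 128, 127, 128, 128, 128, 128, 128, 128, 127, 128, 128, 128, 128, 128, 127, 128, 127, 128, 128, 128, 132, 144, 154, 158, 158, 158, 158, 158]
can row 202 [139, 140, 140, 137, 126, 101, 75, 72, 97, 121, 128, 128, 128, 129, 128, 128, 129, 128, 128, 128, 128, 128, 128, 128, 128, 128, 128, 128, 128, 128, 127, 127, 128, 127, 127, 127, 134, 149, 157, 159, 158, 159, 158, 157]
can row 204 [120, 130, 126, 116, 110, 98, 80, 79, 100, 119, 124, 125, 126, 126, 127, 127, 127, 127, 128, 128, 128, 127, 128, 127, 127, 127, 127, 127, 127, 128, 127, 127, 127, 126, 128, 129, 139, 153, 160, 162, 161, 161, 161, 161]
nest row 224 [110, 114, 111, 97, 75, 63, 62, 73, 99, 121, 129, 133, 135, 134, 134, 134, 134, 134, 134, 134, 133, 134, 133, 133, 133, 133, 133, 133, 134, 133, 132, 132, 132, 132, 132, 132, 132, 132, 131, 132, 132, 132, 137, 150, 157, 158, 158, 158]
nest row 228 [95, 85, 79, 70, 63, 61, 64, 78, 99, 116, 128, 130, 130, 130, 130, 130, 129, 130, 129, 130, 130, 130, 129, 130, 131, 130, 130, 130, 130, 131, 131, 130, 131, 130, 131, 130, 130, 131, 131, 131, 130, 129, 127, 137, 152, 158, 159, 160]
nest row 232 [135, 104, 78, 61, 56, 59, 68, 91, 110, 119, 127, 129, 129, 128, 129, 129, 129, 130, 129, 130, 130, 130, 130, 130, 130, 129, 130, 130, 130, 130, 131, 131, 130, 130, 130, 130, 130, 131, 131, 131, 131, 135, 148, 154, 151, 155, 157, 158]
can pred near face bottom L R [[416.1, 204.6], [444.6, 206.4], [417.2, 192.2], [445.8, 193.9]]
nest pred wall [[412.4, 220.4], [447.1, 222.4], [411.9, 226.1], [446.5, 228.1]]
```

```bash
sed -i 's/delta(\*tgt(sys.argv\[1\],.0))/delta(*tgt(sys.argv[1],.0,.0665,-.001))/' f.py; python3 -m crank '[[[-0.004,-0.002,0.01],[0,0,0],0.0],[[-0.004,-0.002,0.02],[0,0,0],0.0],[[-0.004,-0.002,0.027],[0,0,0],0.0],[[-0.004,-0.002,0.027],[0,0,0],0.0],[[-0.004,-0.002,0.027],[0,0,0],0.0]]';python3 f.py sq; python3 -m crank '[[[0,0,0.003],[0,0,0],0.0],[[0,0,0.006],[0,0,0],0.0],[[0,0,0.008],[0,0,0],0.0],[[0,0,0.008],[0,0,0],0.0]]' ;python3 f.py sq
```

```text
clock: 15.88
tcp_pos: [0.6054, 0.2591, 0.1577]
orientation: [0.975, -0.035, 0.218, 0.009]
ft_force: [-0.2, 0.2, -2.9]
finger_gap: 0.144
finger_force: 89.5
shift [-0.0007  0.0009  0.0045] turn [ 0.13 -0.22  0.06]
tool force [-1.4 -0.2  2.5] torque [-0.04 -0.57  0.02]
clock: 16.38
tcp_pos: [0.6083, 0.2587, 0.15]
orientation: [0.975, -0.035, 0.218, 0.009]
ft_force: [-0.9, -0.1, -3.9]
finger_gap: 0.146
finger_force: 89.6
shift [-0.0001  0.0008 -0.0037] turn [ 0.15 -0.16  0.07]
tool force [-2.5  0.2  3.1] torque [ 0.04 -0.68  0.05]
```

```bash
python3 -m crank '[[[-0.001,0,0.003],[0,0,0],0.0],[[-0.001,0,0.005],[0,0,0],0.0],[[-0.001,0,0.005],[0,0,0],0.0]]' ;python3 f.py sq
```

```text
clock: 16.75
tcp_pos: [0.6093, 0.2587, 0.1449]
orientation: [0.975, -0.036, 0.217, 0.009]
ft_force: [-3.4, 1.6, -3.7]
finger_gap: 0.144
finger_force: 89.7
shift [ 0.0012  0.0008 -0.0088] turn [ 0.15 -0.14  0.06]
tool force [-4.8 -1.3  1.8] torque [ 0.14 -1.09  0.1 ]
```

```bash
python3 -m crank '[[[-0.0015,-0.0005,0.002],[0,0,0],0.0],[[-0.0015,-0.0005,0.005],[0,0,0],0.0],[[-0.0015,-0.0005,0.005],[0,0,0],0.0]]' ;python3 f.py sq;python3 -m crank '[[[0,0,0.003],[0,0,0],0.0],[[0,0,0.005],[0,0,0],0.0],[[0,0,0.005],[0,0,0],0.0]]' ;python3 f.py sq
```

```text
clock: 17.12
tcp_pos: [0.6109, 0.259, 0.1399]
orientation: [0.975, -0.035, 0.218, 0.009]
ft_force: [1.0, -1.1, -3.3]
finger_gap: 0.144
finger_force: 89.5
shift [ 0.0019  0.0012 -0.0139] turn [ 0.15 -0.21  0.08]
tool force [-0.5  1.   3.5] torque [ 0.04 -0.52  0.03]
clock: 17.5
tcp_pos: [0.6127, 0.2589, 0.1355]
orientation: [0.975, -0.035, 0.218, 0.009]
ft_force: [0.1, 0.6, -3.0]
finger_gap: 0.145
finger_force: 89.5
shift [ 0.0021  0.0013 -0.0188] turn [ 0.15 -0.19  0.08]
tool force [-1.2 -0.6  2.7] torque [ 0.04 -0.53 -0.02]
```

Free inside. Continuing down onto the pad.

```bash
python3 -m crank '[[[0,0,0.003],[0,0,0],0.0],[[0,0,0.006],[0,0,0],0.0],[[0,0,0.006],[0,0,0],0.0]]' ;python3 f.py sq;python3 -m crank '[[[0,0,0.002],[0,0,0],0.0],[[0,0,0.004],[0,0,0],0.0],[[0,0,0.004],[0,0,0],0.0]]' ;python3 f.py sq
```

```text
clock: 17.88
tcp_pos: [0.6152, 0.2587, 0.1299]
orientation: [0.975, -0.035, 0.218, 0.009]
ft_force: [-0.2, -0.3, -3.6]
finger_gap: 0.144
finger_force: 89.5
shift [ 0.0022  0.0012 -0.0249] turn [ 0.15 -0.17  0.08]
tool force [-1.7  0.3  3.2] torque [ 0.03 -0.49 -0.01]
clock: 18.25
tcp_pos: [0.6169, 0.2587, 0.1272]
orientation: [0.975, -0.035, 0.218, 0.009]
ft_force: [-4.0, 0.2, 1.9]
finger_gap: 0.143
finger_force: 90.4
shift [ 0.0019  0.0014 -0.028 ] turn [ 0.12 -0.22  0.06]
tool force [-2.8  0.1 -3.4] torque [-0.12 -0.85  0.03]
```

```bash
python3 -m crank '[[[0,0,0.002],[0,0,0],0.0],[[0,0,0.003],[0,0,0],0.0],[[0,0,0.003],[0,0,0],0.0]]' ;python3 f.py sq
```

```text
clock: 18.62
tcp_pos: [0.6182, 0.2586, 0.1242]
orientation: [0.975, -0.035, 0.218, 0.009]
ft_force: [-5.0, -0.5, 3.8]
finger_gap: 0.137
finger_force: 90.6
shift [ 0.0019  0.0014 -0.0313] turn [ 0.12 -0.22  0.07]
tool force [-2.8  0.8 -5.5] torque [-0.03 -0.85  0.04]
```

```bash
python3 -m crank '[[[0,0,0.002],[0,0,0],0.0],[[0,0,0.003],[0,0,0],0.0],[[0,0,0.003],[0,0,0],0.0]]' ;python3 f.py sq
```

```text
clock: 19.0
tcp_pos: [0.6194, 0.2585, 0.1219]
orientation: [0.975, -0.035, 0.218, 0.009]
ft_force: [-7.8, 0.5, 4.9]
finger_gap: 0.142
finger_force: 91.4
shift [ 0.0019  0.0014 -0.0339] turn [ 0.12 -0.22  0.06]
tool force [-5.   0.1 -7.7] torque [-0.2  -0.98 -0.06]
```

```bash
python3 -m crank '[[[0,0,0.0015],[0,0,0],0.0],[[0,0,0.002],[0,0,0],0.0],[[0,0,0.002],[0,0,0],0.0]]' ;python3 f.py sq
```

```text
clock: 19.38
tcp_pos: [0.6196, 0.2586, 0.1219]
orientation: [0.975, -0.036, 0.219, 0.009]
ft_force: [-15.7, -0.8, 16.8]
finger_gap: 0.14
finger_force: 93.3
shift [ 0.0017  0.0015 -0.034 ] turn [ 0.11 -0.27  0.02]
tool force [ -6.9   1.9 -21.9] torque [-0.32 -1.64  0.02]
```

```bash
python3 -m crank '[[[0,0,0.002],[0,0,0],0.0],[[0,0,0.002],[0,0,0],0.0],[[0,0,0.002],[0,0,0],0.0]]' ;python3 f.py sq
```

```text
clock: 19.75
tcp_pos: [0.6198, 0.2586, 0.1218]
orientation: [0.975, -0.036, 0.219, 0.009]
ft_force: [-24.3, -0.6, 27.3]
finger_gap: 0.146
finger_force: 95.3
shift [ 0.0016  0.0015 -0.0341] turn [ 0.11 -0.3  -0.02]
tool force [-10.2   2.4 -35. ] torque [-0.62 -2.27 -0.05]
```

```bash
python3 -m crank '[[[0,0,-0.003],[0,0,0],0.0],[[0,0,-0.003],[0,0,0],0.05],[[0,0,-0.003],[0,0,0],0.05],[[0,0,-0.003],[0,0,0],0.05],[[0,0,-0.003],[0,0,0],0.05]]' ; python3 -m crank '[[[0,0,-0.02],[0,0,0],0.05],[[0,0,-0.06],[0,0,0],0.05],[[0,0,-0.12],[0,0,0],0.05],[[0,0,-0.18],[0,0,0],0.05],[[-0.06,0,-0.18],[0,0,0],0.05],[[-0.12,0,-0.18],[0,0,0],0.05],[[-0.15,0,-0.18],[0,0,0],0.05],[[-0.15,0,-0.18],[0,0,0],0.05]]'; python3 - <<'E'
from h import *
from station import arm
o=[]
for n,(x0,y0,x1,y1),S in(("scene",(295,180,465,260),4),("top",(215,145,385,215),4)):
    im=arm.get_image(n);np.savez(n+"3.npz",**im)
    o.append(cv2.resize(im["color"][y0:y1,x0:x1],None,fx=S,fy=S,interpolation=cv2.INTER_CUBIC))
cv2.imwrite("pics/c5.png",np.vstack(o)[:600])
s=load("scene3.npz");t=load("top3.npz")
for k in('d','sq'):
  M=MOUTH[k]
  for z in(-.034,-.026):
    X=M+NR.apply([[-.002,0,z+.09],[-.002+.027,0,z+.09],[-.002-.027,0,z+.09]])
    print(k,z,((s.proj(X)+.5-[295,180])*4).round().tolist(),((t.proj(X)+.5-[215,145])*4+[0,320]).round().tolist())
E
```

```text
clock: 20.38
tcp_pos: [0.6202, 0.2583, 0.12]
orientation: [0.975, -0.035, 0.218, 0.009]
ft_force: [-0.3, -0.1, -0.2]
finger_gap: 0.584
finger_force: 0.0
clock: 21.38
tcp_pos: [0.418, 0.2615, 0.2282]
orientation: [0.978, -0.025, 0.206, 0.001]
ft_force: [0.6, 0.5, 0.6]
finger_gap: 0.59
finger_force: 0.0
d -0.034 [[165.0, 33.0], [164.0, 39.0], [167.0, 27.0]] [[366.0, 509.0], [368.0, 478.0], [364.0, 541.0]]
d -0.026 [[166.0, 20.0], [165.0, 26.0], [167.0, 15.0]] [[366.0, 512.0], [368.0, 481.0], [364.0, 544.0]]
sq -0.034 [[537.0, 55.0], [545.0, 61.0], [530.0, 48.0]] [[86.0, 488.0], [86.0, 456.0], [86.0, 519.0]]
sq -0.026 [[538.0, 42.0], [546.0, 48.0], [531.0, 36.0]] [[84.0, 491.0], [84.0, 459.0], [84.0, 522.0]]
```

View pics/c5.png

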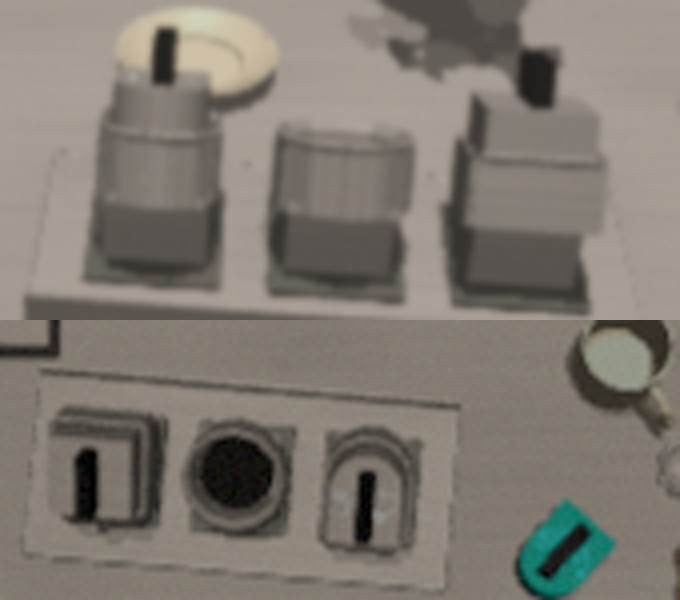

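Both are standing in their nests with the round nest empty. The grip tops match the fully-down prediction: D at (165,33) and square at (538,54). I'll check numerically how far the lids stand above the rims.

```bash
python3 - <<'E'
from h import *
s=load("scene3.npz");g=cv2.cvtColor(s.img,cv2.COLOR_BGR2GRAY)
for k,u,hx in(("sq",(424,430),.034),("d",(334,338),.039)):
    print(k,"v195..",g[195:232,u[0]:u[1]].mean(1).round().astype(int).tolist())
    M=MOUTH[k]
    for z in(-.034,-.028): print(" lid near edge",z,s.proj(M+NR.apply([[hx-.002,0,z+.06]])).round(1))
    print(" rim inner/outer top",s.proj(M+NR.apply([[hx+.0015,0,-.006],[hx+.0045,0,0],[hx+.0105,0,0],[hx+.0075,0,-.006]])).round(1).tolist())
E
```

```text
sq v195.. [40, 40, 40, 39, 38, 38, 40, 41, 44, 55, 72, 94, 116, 126, 127, 126, 126, 126, 126, 126, 126, 126, 128, 132, 124, 107, 113, 126, 130, 131, 132, 132, 129, 128, 128, 130, 129]
 lid near edge -0.034 [[430.2 207.6]]
 lid near edge -0.028 [[430.4 205.1]]
 rim inner/outer top [[429.3, 220.9], [429.7, 218.7], [430.2, 219.2], [429.7, 221.4]]
d v195.. [38, 38, 38, 36, 38, 55, 96, 122, 128, 128, 128, 128, 128, 128, 127, 127, 128, 131, 135, 121, 103, 112, 124, 126, 128, 128, 128, 127, 126, 127, 127, 126, 126, 127, 128, 126, 120]
 lid near edge -0.034 [[334.7 202.3]]
 lid near edge -0.028 [[334.8 199.9]]
 rim inner/outer top [[334.0, 215.6], [334.0, 213.4], [334.0, 213.9], [333.9, 216.1]]
```

```bash
python3 - <<'E'
from h import *
s=load("scene3.npz");g=cv2.cvtColor(s.img,cv2.COLOR_BGR2GRAY)
for u in((416,419),(438,442)): print("sq",u,g[198:222,u[0]:u[1]].mean(1).round().astype(int).tolist())
for u in((327,329),(341,344)): print("d",u,g[194:218,u[0]:u[1]].mean(1).round().astype(int).tolist())
M=MOUTH['sq']
for z in(-.034,-.028):print(s.proj(M+NR.apply([[.032,-.034,z+.06],[.032,.034,z+.06],[-.036,-.034,z+.06]])).round(1).tolist())
M=MOUTH['d']
for z in(-.034,-.028):print(s.proj(M+NR.apply([[.023,0,z+.09],[.025,0,z+.09],[.025,0,z+.06],[.037,0,z+.06]])).round(1).tolist())
k=(g<60).astype(np.uint8)
for b in((325,184,350,210),(420,188,440,212)):
    m=k[b[1]:b[3],b[0]:b[2]];ys,xs=np.nonzero(m);print("grip v",ys.min()+b[1],ys.max()+b[1],"u",xs.min()+b[0],xs.max()+b[0])
E
```

```text
sq (416, 419) [157, 160, 160, 158, 152, 143, 137, 131, 119, 106, 103, 107, 108, 109, 112, 114, 115, 116, 117, 123, 128, 114, 106, 118]
sq (438, 442) [158, 159, 160, 160, 159, 158, 153, 146, 140, 137, 132, 128, 126, 126, 126, 126, 125, 126, 126, 126, 129, 135, 121, 103]
d (327, 329) [180, 176, 164, 153, 154, 154, 142, 127, 116, 112, 112, 112, 112, 112, 113, 114, 114, 119, 128, 120, 102, 106, 118, 120]
d (341, 344) [194, 193, 190, 176, 156, 147, 144, 137, 126, 116, 112, 112, 112, 111, 111, 110, 110, 110, 116, 128, 119, 98, 104, 115]
[[416.1, 206.8], [444.4, 208.4], [412.0, 202.0]]
[[416.3, 204.3], [444.6, 206.0], [412.2, 199.7]]
[[335.6, 189.2], [335.5, 189.3], [334.9, 201.5], [334.7, 202.3]]
[[335.7, 186.7], [335.7, 186.8], [335.0, 199.1], [334.8, 199.9]]
grip v 188 200 u 334 337
grip v 193 206 u 425 433
```

```bash
python3 -c "
from station import arm
print(arm.finish_job())"
```

```text
the job is handed in; nothing more can be done
None
```

I pressed the D-shaped and square canisters fully home in their own nests (about 40 N at most at the wrist, measured lid and grip heights matching the fully-down level), released both, left the round nest empty, kept clear of the other things, and handed the job in at about 21 s, with no verdict returned.

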